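# Press the proud sample tube home in its rack

### The arm

A 6-joint arm with a two-finger parallel gripper is mounted at the origin on the work surface. World frame = base frame: x ahead of the robot, y to its left, z up, the work surface at z = 0. Lengths are in mm, angles in rad, forces in N, time in s.
With the tool pointing down it reaches from about 275 to 775 mm from the base axis. Payload 14.6 kg.
Tool frame: the origin (TCP) lies at the very end of the fingers, on their centre line; the grasp point (between the pads) lies 19 mm behind it (bot.grip_depth is the distance from the TCP to the grasp point, in mm); y points along the fingers, x is the direction in which the jaws open and shut, and the axes are right-handed (so a half turn about y gives the same grasp; the last joint's range is limited). The gripper opens to 85 mm and grips with 20 to 120 N. Pads are 22 mm wide; open, the fingers measure 114 mm over their backs; the gripper's body (76 mm by 85 mm) begins 54 mm behind the grasp point. The pads swing forward as they close: fully open they stand 13 mm farther back than shut.
Start: joints at [-1.496, 0.263, -0.048, 1.259, 0, 1.415], TCP at [119.579, -511.204, 231.278] pointing down, gripper open.
Joint ranges: [-2.65, 2.65], [-0.89, 1.7], [-1.18, 1.37], [-2.13, 2.11], [-1.35, 1.29], [-3.14, 3.14]. Speed limits (rad/s): [1.89, 1.89, 2.57, 2.79, 3.14, 3.14].

### API

Orientations are given as a rotation vector (axis times angle).
In Python, from bench import bot gives the robot as it stands. The module is installed in compiled form; this text tells all that it offers.
- The arm moves only by the tool carry_out, never from a script. Its argument "increments" is a list of rows, each a list of 7 numbers: the closure, from -1 (fully open) to 1 (shut), so that 0 is half open, then the shift along the world's x, y, z in cm, then the turn, a rotation vector about the world's x, y, z in degrees. In form: [[hand, x, y, z, ax, ay, az], ...]. A call has 1 to 20 rows; each row is the pose to reach, as a shift and turn from the pose measured when the call began; what a row does not reach only later rows make up. A row lasts 1/8 s, in which the tool goes at most 62.5 mm and 10.7 degrees, less where a joint would pass 70% of its speed; a pose out of reach is approached as far as the arm can. A call with a gripper value outside its range is refused whole. The fingers move at their own pace and stop on an object; "newtons" is the grip in N (left out, the last holds). Time passes only in rows, so rows that repeat a pose let the fingers close. It gives the time, the measured TCP pose, the force and the opening at its end, in the units of the state.
- bot.get_obs(): the state, without advancing time (a new reading comes with each control period).
- bot.camera(name): name is "side" or "top" or "wrist"; returns the picture (384x512x3 uint8, red, green, blue); there is no depth.
- bot.calibration(name): a dict with "camera_matrix" (3x3 intrinsics, pixels), "world_from_camera" (4x4, takes a point from camera to world coordinates). Camera axes: x right, y down, z forward; pixel columns grow to the right and rows downward; lengths in mm; the calibration is good to about 2 mm. A picture is of the moment at which its call begins: read the wrist's pose just before it. calibration takes no time and is no camera call; for the wrist camera it gives the pose at the moment of the call.
- bot.finish_job(): hands the job in, once; it reports no verdict.
The state is a dict: "t": time; "joint_positions": joint angles; "qvel": joint speeds; "joint_torque": joint torques, N m; "tcp_pos": TCP position; "eef_rot": TCP orientation; "ft_force": force on the tool from outside, world axes, zero at the start; "moment": the same for the moment, N m; "gripper_width": finger opening in mm.
Only numpy, scipy, OpenCV 4.12 (cv2) and the standard library are available. Lean on these libraries where they do the work, as an engineer would, in place of code of your own. Each camera call takes 0.05 s, during which the arm holds its last target.

### The job

Five of the tubes in the rack have wide flat caps, and one of these was left standing higher than the other four. With the fingertips press gently on top of its cap until it is fully home, level with its four fellows, then draw the hand back up a hand's breadth clear. Do not pull or lift anything, and leave the other tubes (the slim round-topped one is meant to be taller), the bottle, the beaker and the tip box untouched.

Things in the scene. Friction and masses are not known exactly. Their poses are not given: they have to be found in the camera images.
- proud_cap: Ribbed flat screw cap, 35 mm across and 14 mm high, of the wide clear tube (29 mm across) that stands proud: the tube to press. It can be in any of the rack's six holes. Origin: centre of the cap's flat top, which starts 143 to 150 mm above the bench and is 128 mm above it when the tube is home; z up.
- proud (a joint): How far the proud tube has slid straight down, in m. It starts between 0 and 0.007 and is fully home at 0.022, where its foot meets a soft foam pad. Pressed on beyond home this value stays at 0.022, and the pad lets the tube dip up to 8 mm more, resisting with 6 N at first and 1.5 N more per mm, and lifts it back to home when released. A rubber sleeve grips it: about 4 N slides it down, and it stays where it is left. Pulled up, the value falls.
- seated0: One of four capped tubes that already sit fully home in the rack, same make as the proud tube: leave alone. Origin: centre of its flat cap top, 128 mm above the bench. Cap 35 mm across. It too would slide up out of its sleeve if pulled.
- seated1: One of four capped tubes that already sit fully home in the rack, same make as the proud tube: leave alone. Origin: centre of its flat cap top, 128 mm above the bench. Cap 35 mm across. It too would slide up out of its sleeve if pulled.
- seated2: One of four capped tubes that already sit fully home in the rack, same make as the proud tube: leave alone. Origin: centre of its flat cap top, 128 mm above the bench. Cap 35 mm across. It too would slide up out of its sleeve if pulled.
- seated3: One of four capped tubes that already sit fully home in the rack, same make as the proud tube: leave alone. Origin: centre of its flat cap top, 128 mm above the bench. Cap 35 mm across. It too would slide up out of its sleeve if pulled.
- slim: Slim glass tube, 16 mm across, with a round-topped cap 20 mm across; it also sits fully home in the rack but is longer by nature; leave alone. Origin: centre of its top, 152 mm above the bench.
- rack: White tube rack fixed to the bench, 128 mm along its x, 186 mm along its y, top plate 67 mm above the bench. Origin: centre of the underside. Six holes in two rows of three, 58 mm apart both ways (at x = -29, +29 mm and y = -58, 0, +58 mm), all filled: one proud tube, four seated wide ones, one slim one.
- bottle: Clear reagent bottle with a screw cap, 60 mm across, 125 mm high, loose, standing beside the rack's +y end. Origin: centre of its underside.
- beaker: Glass beaker, 68 mm across, 85 mm high, loose, standing beside the rack's -y end. Origin: centre of its underside.
- tipbox: Pipette-tip box with a clear cover, 82 x 120 mm, 64 mm high, loose, beyond the rack's +x side. Origin: centre of its underside.
Mind the look-alikes: they are no part of the job. Leave any blue look-alike of the tipbox alone.

How it is judged (in metres and radians):
On the way:
1. the proud tube is pressed home by the fingertips (value of joint proud above 0.019 m and contact force between the fingers and proud_cap above 0.3 N), for 0.05 s.
At the end, for the whole second after the job is handed in: The proud tube is home (within 3 mm of its stop), the hand (its grasp point) is more than 80 mm from its cap, the other tubes are within 3 mm and the bottle, beaker and tip box within 10 mm of where they started, upright and at rest (value of joint proud above 0.019 m and distance between the grasp point and proud_cap above 0.08 m and distance of each of seated0, seated1, seated2, seated3, slim from where it was at the start of the episode below 0.003 m and distance of each of bottle, beaker, tipbox from where it was at the start of the episode below 0.01 m and angle between each of bottle, beaker, tipbox's own z axis and vertical below 0.1 rad and linear speed of each of bottle, beaker, tipbox below 0.02 m/s); the robot touches nothing.
It fails at once if another tube in the rack is touched (contact force between any of the arm, the fingers and seated0 above 0.5 N or contact force between any of the arm, the fingers and seated1 above 0.5 N or contact force between any of the arm, the fingers and seated2 above 0.5 N or contact force between any of the arm, the fingers and seated3 above 0.5 N or contact force between any of the arm, the fingers and slim above 0.5 N).
It fails at once if another tube is lifted or pushed by more than 3 mm (distance of any of seated0, seated1, seated2, seated3, slim from where it was at the start of the episode above 0.003 m).
It fails at once if the proud tube is pulled up instead of pressed (value of joint proud below -0.004 m).
It fails at once if the proud tube is pressed roughly (over 25 N) (contact force between any of the arm, the fingers and proud_cap above 25 N).
It fails at once if the bottle, beaker or tip box is moved by more than 10 mm, lifted or tipped (distance of any of bottle, beaker, tipbox from where it was at the start of the episode above 0.01 m or angle between any of bottle, beaker, tipbox's own z axis and vertical above 0.15 rad).
It also fails if it takes over 32 s, if anything falls off the work surface, if the arm or the gripper's body presses on something with over 40 N, if the wrist force passes 120 N, or if a joint passes its speed limit or range.

## Working session

There is one attempt and no reset: what is moved stays moved. The work goes in short steps, Python scripts to look and compute and a tool call to move; the robot and the scene stay as the last step left them, time stands still between calls to the robot, and variables do not carry over. Pictures are saved under pics/ and viewed, and the job is handed in when it is done.

Besides the shell and the picture viewer there is one more tool, called after "Request:" as name(argument=value, ...), one argument or row to a line, values as JSON. carry_out: Moves the arm, as the interface text tells. Its arguments: {"type":"object","properties":{"increments":{"type":"array"},"newtons":{"type":"number"}},"required":["increments"]}

```bash
mkdir -p pics; python3 - <<'E'
from bench import bot
import cv2,numpy as np
np.set_printoptions(precision=3,suppress=True)
for n in ("side","top","wrist"):
    c=bot.calibration(n); print(n,c["camera_matrix"].tolist()); print(np.array(c["world_from_camera"]))
    cv2.imwrite(f"pics/{n}0.png",cv2.cvtColor(bot.camera(n),cv2.COLOR_RGB2BGR))
print(bot.get_obs())
E
```

```text
side [[380.6474058284194, 0.0, 253.643854342827], [0.0, 380.6474058284194, 193.40209126775514], [0.0, 0.0, 1.0]]
[[   0.912   -0.275    0.305  410.278]
 [  -0.411   -0.592    0.693 -466.523]
 [  -0.01    -0.758   -0.653  641.589]
 [   0.       0.       0.       1.   ]]
top [[347.3422117703492, 0.0, 253.14644282733963], [0.0, 347.3422117703492, 194.9012787643406], [0.0, 0.0, 1.0]]
[[ -0.007  -0.992   0.123 584.31 ]
 [ -1.      0.006  -0.005  77.106]
 [  0.004  -0.123  -0.992 864.785]
 [  0.      0.      0.      1.   ]]
wrist [[338.0698133535458, 0.0, 258.84790963386536], [0.0, 338.0698133535458, 196.33098155131714], [0.0, 0.0, 1.0]]
[[   0.229   -0.93    -0.287  193.675]
 [  -0.974   -0.219   -0.066 -494.116]
 [  -0.001    0.295   -0.956  372.981]
 [   0.       0.       0.       1.   ]]
{'t': 0.15, 'joint_positions': array([-1.496,  0.263, -0.049,  1.259,  0.   ,  1.416]), 'qvel': array([ 0.001,  0.   ,  0.002,  0.   ,  0.002, -0.001]), 'joint_torque': array([  0.   , -63.783,  38.465,   0.011,  -0.   ,   0.   ]), 'tcp_pos': array([ 119.59 , -511.005,  230.933]), 'eef_rot': array([-1.309,  1.039, -1.038]), 'ft_force': array([-0.662,  0.708, -0.17 ]), 'moment': array([ 0.054, -0.023,  0.015]), 'gripper_width': 85.59016746020657}
```

View pics/side0.png

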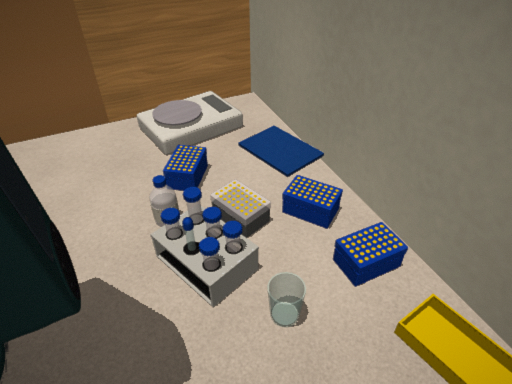

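View pics/top0.png

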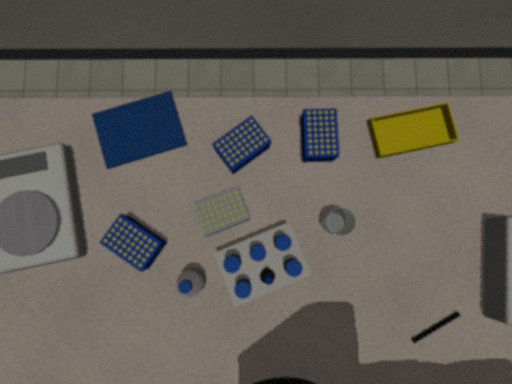

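View pics/wrist0.png

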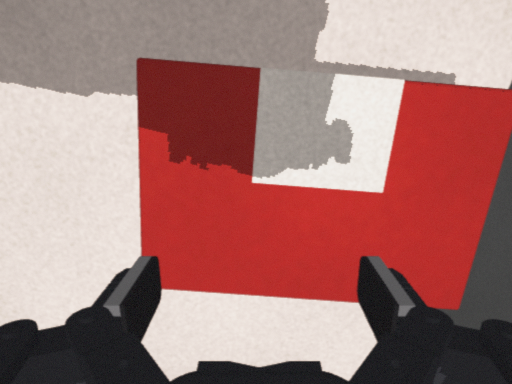

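```bash
python3 - <<'E'
import cv2
a=cv2.imread("pics/side0.png")[165:305,140:320]; cv2.imwrite("pics/side0z.png",cv2.resize(a,None,fx=4,fy=4,interpolation=cv2.INTER_CUBIC))
a=cv2.imread("pics/top0.png")[180:310,170:360]; cv2.imwrite("pics/top0z.png",cv2.resize(a,None,fx=4,fy=4,interpolation=cv2.INTER_CUBIC))
E
```

```text
(no output)
```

View pics/side0z.png

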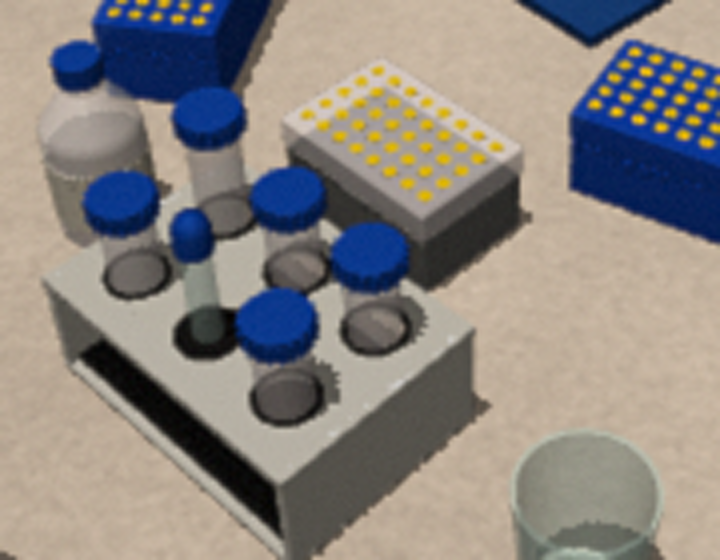

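View pics/top0z.png

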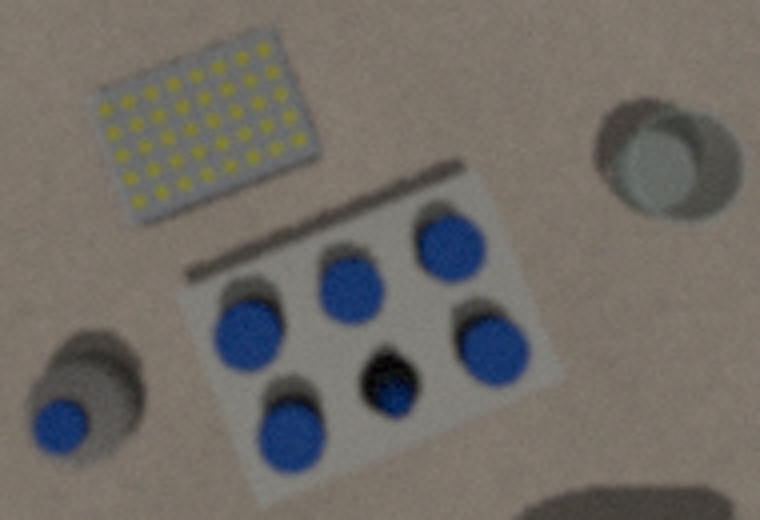

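```bash
cat > h.py <<'E'
import cv2,numpy as np
from bench import bot
np.set_printoptions(precision=2,suppress=True)
def proj(c,P):
    T=np.linalg.inv(np.array(c["world_from_camera"])); p=np.atleast_2d(P)@T[:3,:3].T+T[:3,3]
    q=p@np.array(c["camera_matrix"]).T; return q[:,:2]/q[:,2:]
def hullcen(c,x,y,ztop,r,h):
    a=np.linspace(0,2*np.pi,60,endpoint=False)
    P=np.concatenate([np.c_[x+r*np.cos(a),y+r*np.sin(a),0*a+z] for z in (ztop,ztop-h)])
    hl=cv2.convexHull(proj(c,P).astype(np.float32)); m=cv2.moments(hl); return np.array([m['m10']/m['m00'],m['m01']/m['m00']]),m['m00']
def blobs(img,roi):
    r,g,b=[img[...,i].astype(int) for i in range(3)]
    M=((b>r*1.5+15)&(b>1.4*g)).astype(np.uint8); x0,y0,x1,y1=roi
    Z=np.zeros_like(M);Z[y0:y1,x0:x1]=M[y0:y1,x0:x1]
    n,l,s,c=cv2.connectedComponentsWithStats(Z,connectivity=4); return [(c[i],s[i,4]) for i in range(1,n) if s[i,4]>25]
E
python3 - <<'E'
from h import *
from scipy.optimize import least_squares
S=cv2.cvtColor(cv2.imread("pics/side0.png"),4);T=cv2.cvtColor(cv2.imread("pics/top0.png"),4)
bs=blobs(S,(150,180,250,265)); bt=blobs(T,(170,220,320,305))
for b in bs: print("s",b)
for b in bt: print("t",b)
cs,ct=bot.calibration("side"),bot.calibration("top")
near=lambda L,p:min(L,key=lambda b:np.hypot(*(b[0]-p)))[0]
z=lambda p:np.array(p)/4
# order: hole grid (ix,iy), side zoom, top zoom
N=[((29,58),(210,115),(248,335)),((29,0),(290,198),(352,290)),((29,-58),(370,255),(452,247)),((-29,58),(122,202),(292,437)),((-29,-58),(277,325),(495,350))]
obs=[(o,near(bs,z(a)+[140,165]),near(bt,z(b)+[170,180])) for o,a,b in N]
def f(v,full=False):
    x,y,th,zp,dx,dy=v; R=[]
    for i,(o,s,t) in enumerate(obs):
        X=x+o[0]*np.cos(th)-o[1]*np.sin(th);Y=y+o[0]*np.sin(th)+o[1]*np.cos(th)
        zt=zp if i==0 else 128
        R+=list(hullcen(cs,X,Y,zt,17.5,14)[0]-s)+list(hullcen(ct,X+dx,Y+dy,zt,17.5,14)[0]-t)
    return np.array(R+[dx*.2,dy*.2])
s=least_squares(f,[480,60,0.3,145,0,0]);v=s.x
print(v);print(s.fun[:20].reshape(5,4))
th=v[2]
for o in [n[0] for n in N]+[(-29,0)]: print(o,v[0]+o[0]*np.cos(th)-o[1]*np.sin(th),v[1]+o[0]*np.sin(th)+o[1]*np.cos(th))
E
```

```text
s (array([182.59, 187.52]), np.int32(573))
s (array([211.76, 214.23]), np.int32(250))
s (array([169.92, 215.24]), np.int32(243))
s (array([187.38, 223.42]), np.int32(115))
s (array([232. , 228.7]), np.int32(281))
s (array([208.66, 245.88]), np.int32(304))
t (array([282.4, 241.6]), np.int32(203))
t (array([257.43, 252.11]), np.int32(192))
t (array([231.63, 263.24]), np.int32(220))
t (array([293.06, 267.21]), np.int32(217))
t (array([268.19, 278.79]), np.int32(63))
t (array([184.67, 286.24]), np.int32(127))
t (array([242.45, 288.75]), np.int32(217))
[525.71  54.7    0.4  166.9    0.    -0.03]
[[ 7.1  -1.47 -1.    2.66]
 [-0.64 -0.53 -0.36  1.15]
 [-0.12 -0.84 -0.23  0.51]
 [-0.51  0.    0.27  1.6 ]
 [ 0.57 -0.86  0.37  0.44]]
(29, 58) 529.5161204522472 119.43722594571652
(29, 0) 552.3659266880705 66.12788009543125
(29, -58) 575.2157329238939 12.818534245145983
(-29, 58) 476.20677460196185 96.58741970989315
(-29, -58) 521.9063870736086 -10.031271990677382
(-29, 0) 499.05658083778525 43.278073859607886
```

```bash
python3 - <<'E'
from h import *
from scipy.optimize import least_squares
S=cv2.cvtColor(cv2.imread("pics/side0.png"),4);T=cv2.cvtColor(cv2.imread("pics/top0.png"),4)
bs=blobs(S,(150,205,250,265))+[(np.array([191.9,194.6]),0)]; bt=blobs(T,(170,220,320,305))
cs,ct=bot.calibration("side"),bot.calibration("top")
near=lambda L,p:min(L,key=lambda b:np.hypot(*(b[0]-p)))[0]
z=lambda p:np.array(p)/4
N=[((29,58),(210,115),(248,335)),((29,0),(290,198),(352,290)),((29,-58),(370,255),(452,247)),((-29,58),(122,202),(292,437)),((-29,-58),(277,325),(495,350))]
obs=[(o,near(bs,z(a)+[140,165]),near(bt,z(b)+[170,180])) for o,a,b in N]
def f(v):
    x,y,th,zp=v[:4]; R=[]
    for i,(o,s,t) in enumerate(obs):
        X=x+o[0]*np.cos(th)-o[1]*np.sin(th);Y=y+o[0]*np.sin(th)+o[1]*np.cos(th)
        zt=zp if i==0 else 128
        R+=list(hullcen(cs,X,Y,zt,17.5,14)[0]-s)+list(hullcen(ct,X,Y,zt,17.5,14)[0]-t)
    return np.array(R)
s=least_squares(f,[480,60,0.3,145]);v=s.x
print(v);print(s.fun[:20].reshape(5,4))
th=v[2]
for o in [n[0] for n in N]+[(-29,0)]: print(o,v[0]+o[0]*np.cos(th)-o[1]*np.sin(th),v[1]+o[0]*np.sin(th)+o[1]*np.cos(th))
E
```

```text
[526.66  54.12   0.38 143.37]
[[ 0.51  0.23  0.02  0.46]
 [ 0.16 -0.31  0.23  0.55]
 [ 0.17 -0.19  0.61  0.56]
 [ 0.41 -0.51 -0.06  0.61]
 [ 0.3  -0.56  0.59  0.77]]
(29, 58) 532.106771500784 118.7348394117576
(29, 0) 553.5976658430627 64.86331204925365
(29, -58) 575.0885601853414 10.991784686749703
(-29, 58) 478.23524413828005 97.24394506947885
(-29, -58) 521.2170328228375 -10.499109655529047
(-29, 0) 499.7261384805588 43.3724177069749
```

Request:
carry_out(
  increments=[
    [1,2.9,4.5,0,0,0,7],
    [1,5.9,9.0,0,0,0,14],
    [1,8.8,13.5,0,0,0,21],
    [1,11.8,18.0,0,0,0,28],
    [1,14.7,22.5,0,0,0,35],
    [1,17.7,27.0,0,0,0,42],
    [1,20.6,31.5,0,0,0,49],
    [1,23.6,36.0,0,0,0,56],
    [1,26.5,40.5,0,0,0,63],
    [1,29.5,45.0,0,0,0,70],
    [1,32.4,49.5,0,0,0,77],
    [1,35.4,54.0,0,0,0,84],
    [1,38.3,58.5,0,0,0,91],
    [1,41.25,63.0,0,0,0,98],
    [1,41.25,63.0,0,0,0,98],
    [1,41.25,63.0,0,0,0,98],
  ],
  newtons=20,
)

```text
t: 2.15
tcp_pos: [531.7, 118.8, 230.6]
eef_rot: [-1.551, -0.288, 0.291]
ft_force: [-0.2, -0.7, 0.0]
gripper_width: -0.2
```

```bash
python3 - <<'E'
from h import *
o=bot.get_obs(); print(o)
R,_=cv2.Rodrigues(np.array(o['eef_rot'])); print(R)
c=bot.calibration("wrist")
for n in ("wrist","side"):
    im=cv2.cvtColor(bot.camera(n),cv2.COLOR_RGB2BGR)
    if n=="wrist":
        for p in ((532.1,118.7,143.4),(532.1,118.7,147)):
            q=proj(c,p)[0]; print(q)
    cv2.imwrite(f"pics/{n}1.png",im)
E
```

```text
{'t': 2.15, 'joint_positions': array([ 0.07,  0.3 ,  0.  ,  1.27, -0.  ,  1.27]), 'qvel': array([-0.02, -0.02, -0.01,  0.  , -0.  , -0.  ]), 'joint_torque': array([  1.97, -65.37,  39.06,  -0.09,   0.06,  -0.02]), 'tcp_pos': array([531.66, 118.82, 230.64]), 'eef_rot': array([-1.55, -0.29,  0.29]), 'ft_force': array([-0.17, -0.68,  0.02]), 'moment': array([0.  , 0.  , 0.06]), 'gripper_width': -0.1875625949905072}
[[ 0.93 -0.   -0.36]
 [ 0.36 -0.    0.93]
 [-0.   -1.    0.  ]]
[258.51 202.15]
[258.49 203.75]
```

View pics/wrist1.png

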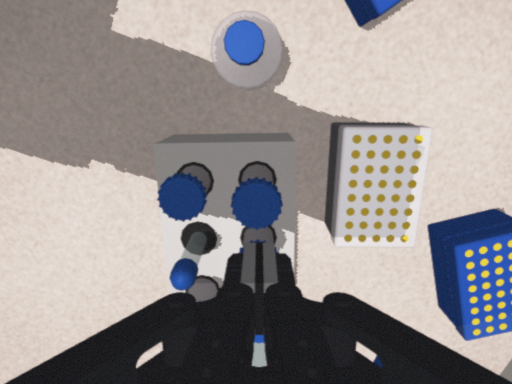

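View pics/side1.png

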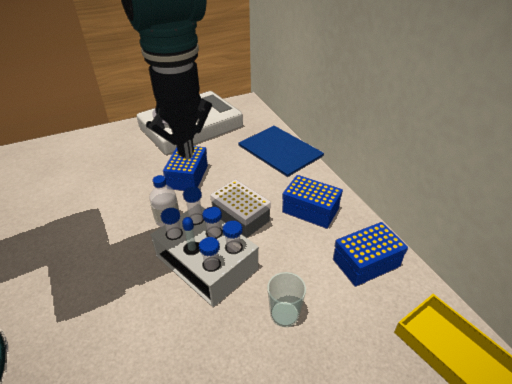

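Request:
carry_out(
  increments=[
    [1,0,0,-2,0,0,0],
    [1,0,0,-4,0,0,0],
    [1,0,0,-6,0,0,0],
    [1,0,0,-7,0,0,0],
    [1,0,0,-7.4,0,0,0],
    [1,0,0,-7.6,0,0,0],
    [1,0,0,-7.6,0,0,0],
  ],
)

```text
t: 3.12
tcp_pos: [531.8, 118.1, 155.4]
eef_rot: [-1.552, -0.288, 0.289]
ft_force: [0.5, -0.8, -0.2]
gripper_width: -0.1
```

```bash
python3 - <<'E'
from h import *
o=bot.get_obs(); print(o['t'],o['tcp_pos'],o['ft_force'])
c=bot.calibration("wrist")
for n in ("wrist","side"):
    im=cv2.cvtColor(bot.camera(n),cv2.COLOR_RGB2BGR)
    cv2.imwrite(f"pics/{n}2.png",im)
    if n=="side": cv2.imwrite("pics/side2z.png",cv2.resize(im[100:260,130:290],None,fx=3.7,fy=3.7,interpolation=cv2.INTER_CUBIC))
E
```

```text
3.125 [531.78 118.12 155.43] [ 0.49 -0.81 -0.21]
```

View pics/side2z.png

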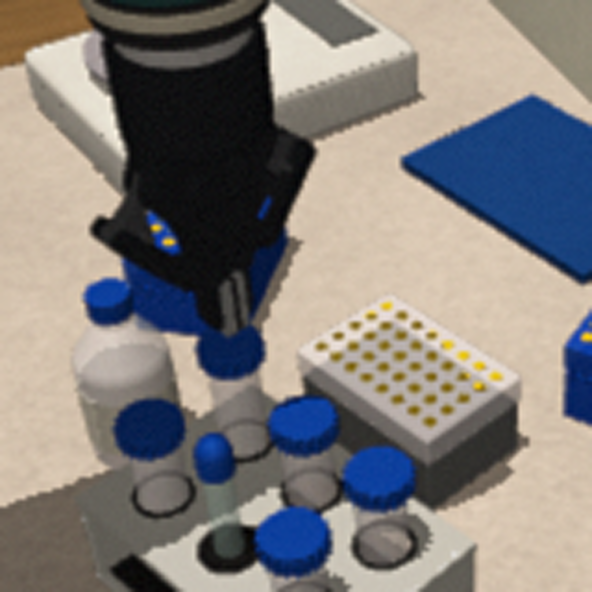

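View pics/wrist2.png

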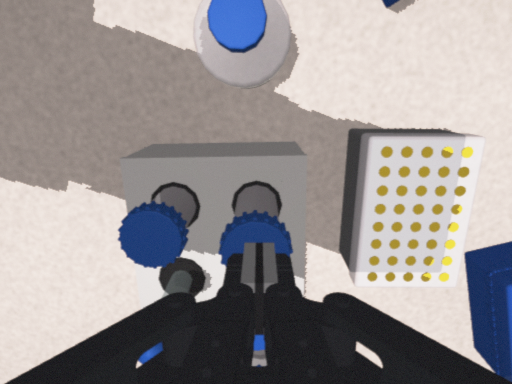

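The side view shows the shut fingertips just above the proud cap and centred on it, at about (225,325) in the crop. The wrist view shows the tips over the cap at (258,240). Next I press slowly and read the force in stages.

Request:
carry_out(
  increments=[
    [1,0,0,-0.2,0,0,0],
    [1,0,0.05,-0.4,0,0,0],
    [1,0,0.05,-0.6,0,0,0],
    [1,0,0.05,-0.8,0,0,0],
    [1,0,0.05,-1.0,0,0,0],
    [1,0,0.05,-1.2,0,0,0],
    [1,0,0.05,-1.4,0,0,0],
    [1,0,0.05,-1.6,0,0,0],
    [1,0,0.05,-1.6,0,0,0],
  ],
)

```text
t: 4.35
tcp_pos: [531.7, 118.7, 139.2]
eef_rot: [-1.552, -0.288, 0.289]
ft_force: [0.1, 0.5, 0.1]
gripper_width: -0.2
```

Request:
carry_out(
  increments=[
    [1,0,0,-0.2,0,0,0],
    [1,0,0,-0.4,0,0,0],
  ],
)

```text
t: 4.6
tcp_pos: [531.8, 118.7, 135.1]
eef_rot: [-1.552, -0.288, 0.289]
ft_force: [0.3, 0.0, 2.7]
gripper_width: -0.1
```

```bash
python3 - <<'E'
from h import *
o=bot.get_obs(); print(o['t'],o['tcp_pos'],o['ft_force'])
im=cv2.cvtColor(bot.camera("side"),cv2.COLOR_RGB2BGR)
cv2.imwrite("pics/side3z.png",cv2.resize(im[100:260,130:290],None,fx=3.7,fy=3.7,interpolation=cv2.INTER_CUBIC))
E
```

```text
4.6 [531.83 118.69 135.15] [0.31 0.04 2.69]
```

View pics/side3z.png

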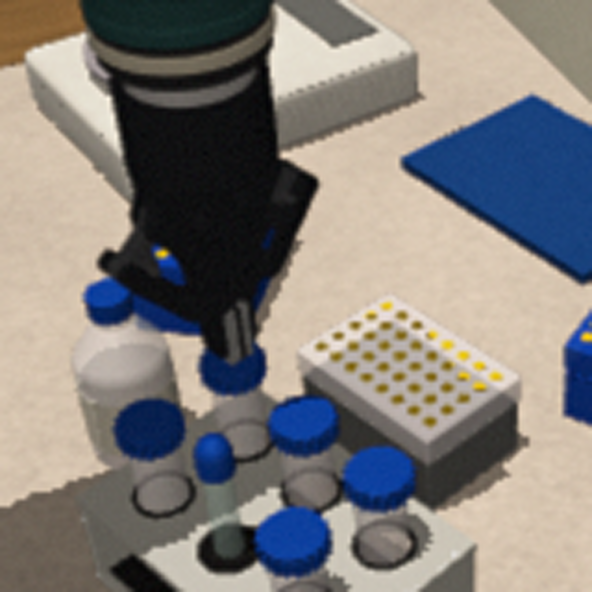

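The cap is moving down under the fingertips: its front rim dropped from about y=375 to 392 in the crop. The force while sliding is about 3 N. I'll press on to home.

Request:
carry_out(
  increments=[
    [1,0,0,-0.15,0,0,0],
    [1,0,0,-0.3,0,0,0],
    [1,0,0,-0.45,0,0,0],
    [1,0,0,-0.6,0,0,0],
  ],
)

```text
t: 5.15
tcp_pos: [531.8, 118.7, 128.8]
eef_rot: [-1.552, -0.288, 0.289]
ft_force: [-1.0, -0.7, 4.0]
gripper_width: -0.1
```

Request:
carry_out(
  increments=[
    [1,0,0,-0.1,0,0,0],
    [1,0,0,-0.2,0,0,0],
    [1,0,0,-0.2,0,0,0],
  ],
)

```text
t: 5.52
tcp_pos: [531.8, 118.7, 126.9]
eef_rot: [-1.552, -0.288, 0.289]
ft_force: [-2.1, -0.2, 7.0]
gripper_width: 0.1
```

Request:
carry_out(
  increments=[
    [1,0,0,-0.1,0,0,0],
    [1,0,0,-0.15,0,0,0],
    [1,0,0,-0.15,0,0,0],
    [1,0,0,-0.15,0,0,0],
  ],
)

```text
t: 6.02
tcp_pos: [531.8, 118.7, 125.7]
eef_rot: [-1.552, -0.289, 0.289]
ft_force: [-2.8, -0.6, 8.5]
gripper_width: -0.0
```

The force rose from 7.0 N to 8.5 N over about 1.2 mm, which is the foam pad's stiffness, so the tube is home. I'll draw straight up.

Request:
carry_out(
  increments=[
    [1,0,0,0.3,0,0,0],
    [1,0,0,0.8,0,0,0],
    [1,0,0,2,0,0,0],
    [1,0,0,4,0,0,0],
    [1,0,0,6.5,0,0,0],
    [1,0,0,9,0,0,0],
    [1,0,0,11,0,0,0],
    [1,0,0,12,0,0,0],
    [1,0,0,12,0,0,0],
    [1,0,0,12,0,0,0],
  ],
)

```text
t: 7.28
tcp_pos: [531.6, 118.7, 245.1]
eef_rot: [-1.552, -0.288, 0.289]
ft_force: [-0.3, 0.2, 0.7]
gripper_width: 0.1
```

```bash
python3 - <<'E'
from h import *
o=bot.get_obs(); print(o['t'],o['tcp_pos'],o['ft_force'])
cs=bot.calibration("side")
im=cv2.cvtColor(bot.camera("side"),cv2.COLOR_RGB2BGR)
cv2.imwrite("pics/side4z.png",cv2.resize(im[100:260,130:290],None,fx=3.7,fy=3.7,interpolation=cv2.INTER_CUBIC))
cv2.imwrite("pics/wrist4.png",cv2.cvtColor(bot.camera("wrist"),cv2.COLOR_RGB2BGR))
S=cv2.cvtColor(im,4)
for b in blobs(S,(150,193,250,265)): print(b)
for z in (128,143.4): print("exp",z,hullcen(cs,532.1,118.7,z,17.5,14))
E
```

```text
7.275 [531.56 118.66 245.09] [-0.33  0.24  0.68]
(array([192.94, 201.25]), np.int32(205))
(array([211.75, 214.44]), np.int32(257))
(array([170.11, 215.51]), np.int32(245))
(array([187.35, 223.54]), np.int32(124))
(array([232.  , 228.68]), np.int32(285))
(array([208.66, 245.9 ]), np.int32(305))
exp 128 (array([193.27, 200.49]), 239.55363745149225)
exp 143.4 (array([192.41, 194.83]), 244.3799476828426)
```

View pics/side4z.png

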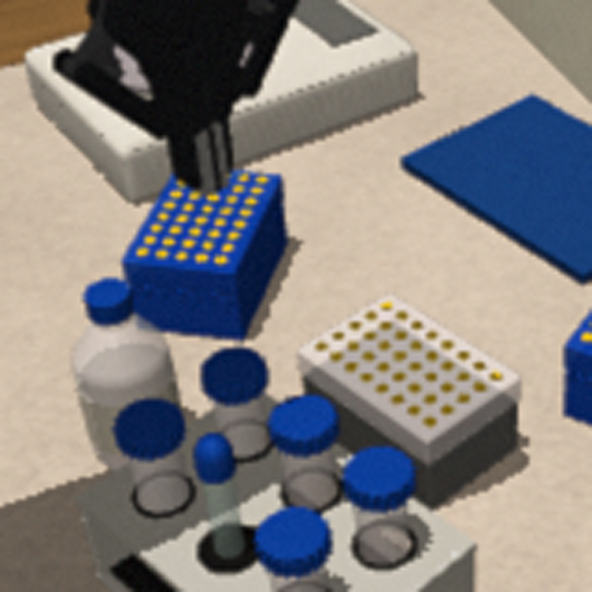

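View pics/wrist4.png

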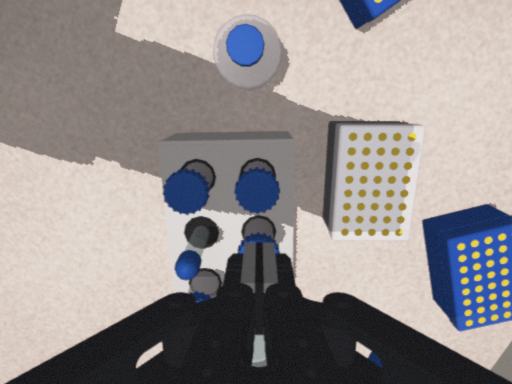

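The side view shows the pressed cap at (192.9,201.3), where a cap at 128 mm is expected at (193.3,200.5). Its wrist-view size now matches its neighbour's. The other caps' centroids are within 0.3 px of the start. The fingertips are 117 mm above the cap and touch nothing.

```bash
python3 -c "
from bench import bot
print(bot.finish_job())"
```

```text
the job is handed in; nothing more can be done
None
```

I pressed the proud tube home with the shut fingertips, drew the hand straight up, and handed the job in. The job gives no verdict, so the checks below are my own. The tube was in the rack's +x, +y hole, with its cap at about (532, 119) mm and its top at about 143 mm.

- **Pressing:** The cap slid down at about 3–4 N. At the end the force rose from 7.0 N to 8.5 N between 126.9 mm and 125.7 mm, which matches the foam pad beyond home. The highest force I read was about 9 N, well under the 25 N limit.
- **Cap height:** In the side view the pressed cap now sits within 1 px of where a 128 mm cap should be. In the wrist view it looks the same size as the seated cap beside it.
- **Other objects:** The four other capped tubes and the slim tube are within about 0.3 px of where they started. The bottle and tip box look unmoved. I did not look at the beaker again after the first move over the bench, but the arm stayed well above it.
- **Hand:** The fingertips ended 117 mm above the cap with no contact, at about 7.4 s on the robot's clock.

One reading was odd: the force was near zero at 139.2 mm, although the cap should already have been touched by then. The later pictures and forces agreed that the cap moved down with the fingertips. No other check failed.

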